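# Open the ratchet stop of a locating fixture

### The job

Open the locating fixture: press the orange release pad on its sliding stop down with the fingertips and, keeping it pressed, push the stop back along the toothed bar until it is fully home against the blue end stop, then let the pad spring up so that the stop locks there. Only press and push: leave the pack of lid sheets lying where it is in the fixture, and leave everything else on the bench where it stands.

Things in the scene. Friction and masses are not known exactly. Their poses are not given: they have to be found in the camera images.
- fixture: Fixture fixed to the bench; yaw varies. Base plate 150 (x) x 325 (y) x 6 mm, origin on the bench near its middle. Blue fixed jaw (110 mm wide, 42 mm high) at its -y end; toothed bar (24 mm wide, top 30 mm high) along the middle of the +y part; blue end stop (60 mm wide, 46 mm high) at the +y end. The black sliding stop travels along the fixture's y axis; +y is home, away from the pack.
- pad_top (a point): Centre of the top of the orange release pad on the sliding stop: 52 mm (fixture x) by 46 mm (fixture y), level, 50 mm above the bench when up. Goes straight down 8 mm to its stop, springs back when let go; starts to give at 6 N, fully down at 8 N. Axes as the fixture's. The stop's frame beside the pad and on its pack side is 40 mm high or less.
- push_wall (a point): Middle of the face to push the stop by: a black upright wall on the sliding stop at the home (+y) edge of the pad, its face 27 mm in fixture +y from the pad's centre and looking to fixture -y; 80 mm wide, 12 mm thick, rising from the pad to 85 mm above the bench (this point: 67 mm). It moves with the stop, not down with the pad.
- stop_jaw (a joint): Position of the sliding stop along the bar in m, growing in fixture +y: 0 nearest the pack, 0.115 fully home at the end stop (hard limit). Starts between 0.001 and 0.036. While the pad is up a tooth locks the stop both ways (teeth 7 mm apart, 2 mm of play); with the pad pressed more than 5 mm it slides with 1 to 2 N of friction plus light damping. Home is locked by the last tooth.
- release (a joint): How far the release pad is pressed down, in m: 0 up (locked), 0.008 fully pressed.
- end_stop (a point): Middle of the face of the blue end stop that the sliding stop meets when fully home, 145 mm in fixture +y from the fixture's origin, 30 mm above the bench.
- lid_pack: Banded pack of white lid sheets with a green band, 68 x 132 x 23 mm (its own x, y, z), lying loose on the base plate between the fixed jaw and the sliding stop, its long side across the fixture; origin at the centre of its underside. To be left alone.
- driver: Screwdriver with red handle, 20 x 160 x 20 mm, lying beside the fixture on its robot side; origin at the centre of its underside. Bystander.
- tweezers: Steel tweezers, 14 x 130 x 8 mm, lying beside the fixture on its far side. Bystander.
- cup: Steel cup with small parts, 54 mm across, 36 mm high. Bystander.
- rail_nest: Red strip fixture with black pins, 32 x 136 x 26 mm. Bystander.
- blister: Clear white blister tray, 60 x 125 x 18 mm. Bystander.
- spray: White spray bottle, 79 x 62 mm, 200 mm high, on the right. Bystander.

How it is judged:
By the outcome, as a careful person would: the job done as asked, in the order asked, and still so for the second after the job is handed in, with the robot touching nothing.
It also fails if it takes over 38 s, if anything falls off the work surface, if the arm or the gripper's body presses on something with over 40 N, if the wrist force passes 120 N, or if a joint passes its speed limit or range.

### The arm

A 6-joint arm with a two-finger parallel gripper is mounted at the origin on the work surface; the furniture and walls round the work are solid. World frame = base frame: x ahead of the robot, y to its left, z up, the work surface at z = 0. Lengths are in m, angles in degrees, forces in N, time in s.
With the tool pointing down it reaches from about 0.3 to 0.75 m from the base axis. Payload 8.5 kg.
Tool frame: the origin (TCP) lies at the very end of the fingers, on their centre line; the grasp point (between the pads) lies 19 mm behind it; z points along the fingers, y is the line along which they close (so a half turn about z gives the same grasp; the last joint's range is limited). The gripper opens to 88 mm and grips with 3 to 60 N. Pads are 18 mm wide; open, the fingers measure 123 mm over their backs; the gripper's body (75 mm by 187 mm) begins 45 mm behind the grasp point.
Start: joints at [-75.648, 21.807, 74.336, -0, 83.858, -12.336], TCP at [0.247, -0.491, 0.239] pointing down, gripper open.
Joint ranges: [-178.18, 178.18], [-50.72, 133.34], [12.68, 142.11], [-81.47, 261.47], [9.98, 163.14], [-165.26, 165.26]. Speed limits (degrees/s): [136.94, 136.94, 180, 180, 180, 180].

### API

Orientations are given as [roll, pitch, yaw] about the fixed x, y, z axes, in that order (R = Rz(yaw) Ry(pitch) Rx(roll)).
In Python, from rig import r, viewer, ticket, outline_of gives the robot as it stands.
- The arm moves only by the shell command python3 -m handwheel 'ROWS' [OPENING] [FORCE]. ROWS is JSON, a list of rows, each an object of numbers: "tx", "ty", "tz": the shift along the tool's x, y, z normalised to -1 to 1, where 1 is 0.04 m; "turn": the turn about the tool's z normalised to -1 to 1, where 1 is 0.12 rad. In form: [{"tx": .., "ty": .., "tz": .., "turn": ..}, ...]. A call has 1 to 12 rows; each row shifts and turns the commanded pose from where the row before left it, along the tool's axes as they then stand; what a row does not reach is not made up. A row lasts 1/8 s, in which the tool goes at most 62.5 mm and 10.7 degrees, less where a joint would pass 70% of its speed; a pose out of reach is approached as far as the arm can. A call with a number of a shift or a turn outside -1 to 1 is refused whole. A call with a gripper value outside its range is refused whole. OPENING is the closure, from -1 (fully open) to 1 (shut), set as the call begins (- or left out, the last holds). The fingers move at their own pace and stop on an object; FORCE is the grip in N (left out, the last holds). Time passes only in rows, so rows that do not move let the fingers close. It gives the time, the measured TCP pose, the force, the opening and the grip force at its end, in the units of the state.
- r.get_state(): the state, without advancing time (a new reading comes with each control period).
- viewer.grab_frame(name): name is "scene" or "top" or "wrist"; returns a dict with "pixels" (384x512x3 uint8, blue, green, red), "K" (3x3 intrinsics, pixels), "R" (3x3) and "t" (3): a world point X has camera coordinates R X + t; the wrist camera has in their place "T_tool_cam" (4x4, takes a point from camera to tool coordinates, whose origin is the TCP and whose axes are the flange's). Camera axes: x right, y down, z forward; pixel columns grow to the right and rows downward; lengths in m; the calibration is good to about 2 mm. A picture is of the moment at which its call begins: read the wrist's pose just before it. There is no depth.
- ticket.close_job(): hands the job in; it is judged then, once.
Trained networks look in a picture, given as the dict that the camera call returned (one of the last four; its "shot" number tells which), for a name from the list of things; names that differ only in an ending like _2 or _b are one class to them, and where a whole thing is asked for, a point or a joint stands for the part that bears it (a point fixed in the world has none). Each returns a list of dicts, best first, with "conf" (0 to 1); they miss things now and then, are a little off and sometimes report something else, mostly with a low value. They report only what shows in the picture. A call takes as long as a camera call.
- outline_of(thing, picture): "mask" (384x512 bool, what is visible of it) and "box" ([left, top, width, height] in pixels, round what is visible of it).
The state is a dict: "time": time; "q": joint angles; "joint_velocities": joint speeds; "effort": joint torques, N m; "eef_pos": TCP position; "orientation": TCP orientation; "wrist_force": force on the tool from outside, world axes, zero at the start; "moment": the same for the moment, N m; "finger_gap": opening from 0.0 (shut) to 1.0 (fully open); "gripper_force": force on a finger pad.
Only numpy, scipy, OpenCV 4.12 (cv2) and the standard library are available. Lean on these libraries where they do the work, as an engineer would, in place of code of your own. Each camera call takes 0.05 s, during which the arm holds its last target. There are 200 camera calls.

## Working session

There is one attempt and no reset: what is moved stays moved. The work goes in short steps, Python scripts to look and compute and a shell command to move; the robot and the scene stay as the last step left them, time stands still between calls to the robot, and variables do not carry over. Pictures are saved under pics/ and viewed, at most 10 in all, crops included, and the job is handed in when it is done.

```bash
ls; mkdir -p pics; cat > h.py <<'E'
import numpy as np,cv2
from rig import r,viewer,ticket,outline_of
E
python3 - <<'E'
from h import *
s=r.get_state();print({k:np.round(v,4).tolist() if not isinstance(v,str) else v for k,v in s.items()})
ims=[]
for n in("scene","top"):
    f=viewer.grab_frame(n);im=f["pixels"].copy()
    print(n,np.round(f["K"],1).tolist(),np.round(f["R"],3).tolist(),np.round(f["t"],3).tolist())
    np.savez("pics/%s0.npz"%n,**{k:f[k] for k in("pixels","K","R","t")})
    for t in("pad_top","push_wall","fixture","lid_pack","stop_jaw","release","end_stop","driver"):
        try:o=outline_of(t,f)
        except Exception as e:print(t,e);continue
        for d in o[:2]:
            m=d["mask"];ys,xs=np.nonzero(m);print(n,t,round(d["conf"],2),d["box"],round(xs.mean(),1),round(ys.mean(),1),m.sum())
        if o: np.save(f"pics/{n}_{t}.npy",o[0]["mask"])
    cv2.imwrite(f"pics/{n}0.png",im)
E
```

```text
pics
{'time': 0.0, 'q': [-75.647, 21.8394, 74.3842, -0.0016, 83.8592, -12.3359], 'joint_velocities': [-0.0233, 0.0298, 0.0229, 0.0844, -0.0003, 0.0384], 'effort': [-0.0015, -43.7931, -22.4556, 0.0712, 0.0352, -0.0001], 'eef_pos': [0.2469, -0.4911, 0.2382], 'orientation': [-179.9188, -0.0162, 26.6891], 'wrist_force': [0.1082, -0.7307, -0.7858], 'moment': [0.028, 0.0068, -0.0044], 'gripper_force': 0.0, 'finger_gap': 0.9969}
scene [[358.1, 0.0, 252.6], [0.0, 358.1, 188.0], [0.0, 0.0, 1.0]] [[-0.162, 0.987, 0.017], [0.494, 0.096, -0.864], [-0.854, -0.132, -0.502]] [0.011, -0.218, 1.4]
scene pad_top 0.51 [241.7, 189.4, 18.7, 11.8] 250.6 193.5 200
scene push_wall 0.94 [235.6, 174.9, 38.6, 38.5] 251.8 197.7 895
scene push_wall 0.62 [151.8, 161.1, 17.6, 18.6] 160.8 170.0 251
scene fixture 0.85 [185.4, 177.1, 132.2, 58.0] 263.3 208.5 3741
scene fixture 0.31 [232.4, 176.0, 40.1, 36.7] 251.9 197.7 863
scene lid_pack 0.82 [197.2, 179.1, 42.2, 33.2] 218.2 197.8 925
scene lid_pack 0.22 [235.7, 173.8, 37.6, 42.2] 252.2 198.1 918
scene stop_jaw 0.96 [233.6, 174.7, 37.7, 41.3] 252.8 197.7 941
scene r
[... 242 characters left out ...]
] [[0.018, -1.0, 0.02], [-0.998, -0.02, -0.058], [0.058, -0.018, -0.998]] [0.044, 0.542, 1.05]
top pad_top 0.87 [241.7, 179.6, 20.9, 20.6] 252.3 189.1 386
top pad_top 0.5 [355.9, 227.0, 25.5, 25.7] 368.6 239.1 414
top push_wall 0.83 [232.9, 170.9, 38.4, 40.8] 252.3 189.6 998
top fixture 0.56 [185.1, 152.1, 130.2, 74.3] 240.6 188.7 6069
top lid_pack 0.65 [271.2, 168.5, 31.7, 55.6] 286.8 194.4 1409
top stop_jaw 0.59 [234.0, 170.5, 36.1, 40.0] 252.3 189.6 957
top release 0.62 [243.4, 179.8, 21.6, 21.6] 252.6 188.7 371
top end_stop 0.8 [183.0, 154.9, 133.6, 70.0] 240.5 188.5 5863
top driver 0.66 [198.1, 225.6, 40.6, 5.8] 218.0 227.7 234
top driver 0.63 [110.9, 144.1, 50.1, 21.6] 134.2 154.5 1043
```

```bash
python3 - <<'E'
from h import *
for n in("scene","top"):
    im=cv2.imread(f"pics/{n}0.png")[120:270,150:350] 
    cv2.imwrite(f"pics/{n}c.png",cv2.resize(im,None,fx=4,fy=4,interpolation=cv2.INTER_CUBIC))
f=np.load("pics/top0.npz");g=np.load("pics/scene0.npz")
def ray(f,u,v,z):
    R,t=f["R"],f["t"];C=-R.T@t;d=R.T@np.linalg.inv(f["K"])@[u,v,1];return C+d*(z-C[2])/d[2]
def cen(p):ys,xs=np.nonzero(np.load(p));return xs.mean(),ys.mean()
print("pad top view z=.05",ray(f,*cen("pics/top_pad_top.npy"),.05)," scene",ray(g,*cen("pics/scene_pad_top.npy"),.05))
# triangulate
A=[];b=[]
for ff,c in((f,cen("pics/top_pad_top.npy")),(g,cen("pics/scene_pad_top.npy"))):
    C=-ff["R"].T@ff["t"];d=ff["R"].T@np.linalg.inv(ff["K"])@[*c,1];d/=np.linalg.norm(d);P=np.eye(3)-np.outer(d,d);A.append(P);b.append(P@C)
print("tri",np.linalg.solve(sum(A),sum(b)))
m=np.load("pics/top_fixture.npy")
c,_=cv2.findContours(m.astype(np.uint8),0,1);c=max(c,key=cv2.contourArea)
box=cv2.boxPoints(cv2.minAreaRect(c));print(box);P=np.array([ray(f,*q,.006) for q in box]);print(P);e=np.diff(P,axis=0);print(np.linalg.norm(e,axis=1),np.degrees(np.arctan2(e[:,1],e[:,0])),P.mean(0))
E
```

```text
pad top view z=.05 [0.52864505 0.07172487 0.05      ]  scene [0.54315628 0.07177131 0.05      ]
tri [0.52922018 0.07063313 0.04159456]
[[182.30254 212.80028]
 [188.39232 153.42485]
 [316.37933 166.55171]
 [310.28955 225.92714]]
[[ 0.46685858  0.24876897  0.006     ]
 [ 0.6192288   0.23761116  0.006     ]
 [ 0.59213273 -0.09227031  0.006     ]
 [ 0.43935835 -0.07827836  0.006     ]]
[0.1527782  0.33099241 0.15341377] [ -4.18819724 -94.695665   174.76712656] [0.52939461 0.07895787 0.006     ]
```

View pics/topc.png

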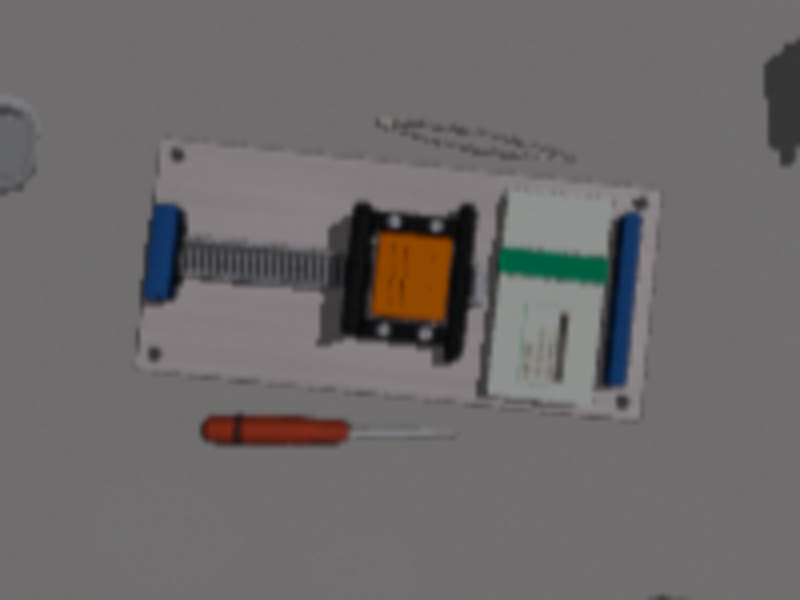

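View pics/scenec.png

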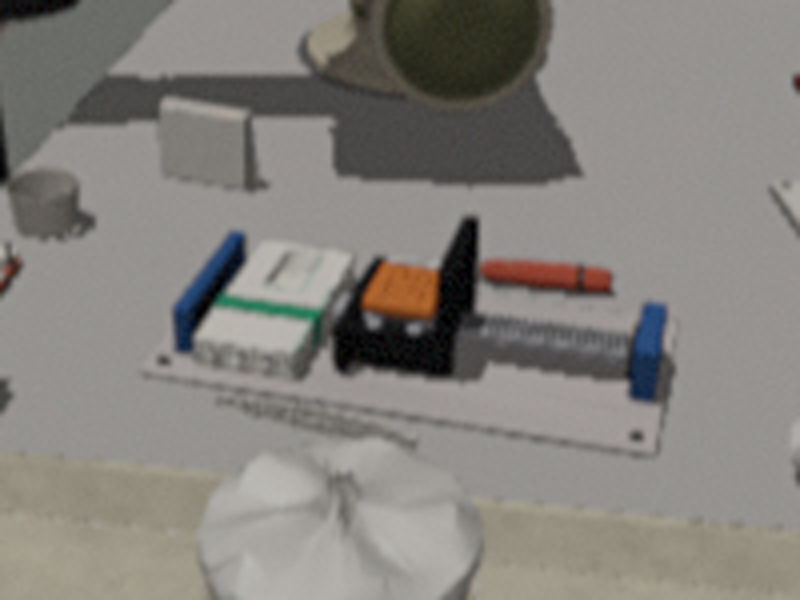

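The top crop shows the pad at about (412,275), the wall to its left, the blue end stop at the far left, and the pack on the right. In the scene crop the pad is at (400,290) and the wall at (462,280). Home is world +y, with the fixture yawed about -4.8°. Before moving I'll check the route for obstacles.

View pics/top0.png

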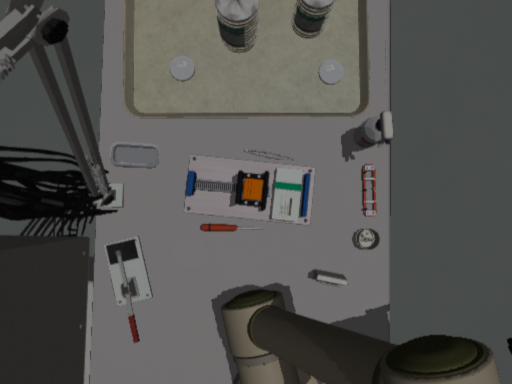

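View pics/scene0.png

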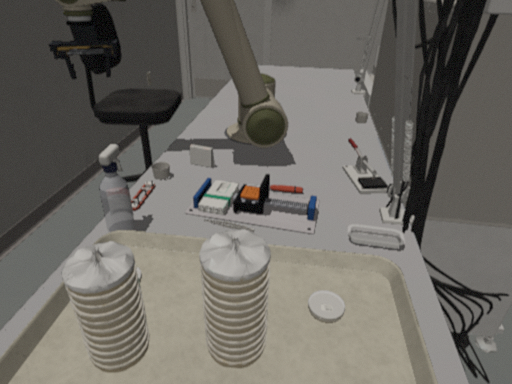

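```bash
python3 - <<'E'
from h import *
f=np.load("pics/top0.npz")
def ray(f,u,v,z):
    R,t=f["R"],f["t"];C=-R.T@t;d=R.T@np.linalg.inv(f["K"])@[u,v,1];return C+d*(z-C[2])/d[2]
# orange pad by colour, subpixel, both views
for n in("top","scene"):
    f=np.load(f"pics/{n}0.npz");h=cv2.cvtColor(f["pixels"],cv2.COLOR_BGR2HSV)
    m=((h[...,0]>7)&(h[...,0]<20)&(h[...,1]>150)&(h[...,2]>70)).astype(np.uint8)
    k,l,st,c=cv2.connectedComponentsWithStats(m)
    for i in range(1,k):
        if st[i,4]>60:
            print(n,st[i],c[i],ray(f,*c[i],.05)); 
            cc,_=cv2.findContours((l==i).astype(np.uint8),0,1);print(cv2.minAreaRect(cc[0]))
# blue parts
f=np.load("pics/top0.npz");h=cv2.cvtColor(f["pixels"],cv2.COLOR_BGR2HSV)
m=((h[...,0]>100)&(h[...,0]<125)&(h[...,1]>120)).astype(np.uint8)
k,l,st,c=cv2.connectedComponentsWithStats(m)
for i in range(1,k):
    if st[i,4]>60: print("blue",st[i],c[i],ray(f,*c[i],.04))
E
```

```text
top [243 178  20  23 397] [252.4836272  188.68010076] [0.52963604 0.07141507 0.05      ]
((252.48020935058594, 188.69802856445312), (18.607194900512695, 21.393299102783203), 5.7105937004089355)
scene [240 186  20  14 213] [250.14084507 192.62441315] [0.53908335 0.06999438 0.05      ]
((249.75674438476562, 192.45945739746094), (18.741485595703125, 12.165525436401367), 9.462321281433105)
blue [186 171   9  24 165] [190.26666667 182.72121212] [0.54190548 0.22572076 0.04      ]
blue [301 174   9  42 206] [305.08252427 194.61165049] [ 0.51791424 -0.05960345  0.04      ]
```

The top view shows a clear route: the spray bottle is at about (372,130), and the lamp is on the left near (105,195), outside the path. The orange colour blob and the blue jaw axis both agree with pad (0.5296, 0.0714) and yaw -4.8°. I'll close the gripper, turn tool x onto fixture +y, then travel high.

```bash
python3 -m handwheel '[{"turn":-1},{"turn":-1},{"turn":-1},{"turn":-1},{"turn":-1},{"turn":-1},{"turn":-1},{"turn":-1},{"turn":-0.5}]' 1 30
python3 -m handwheel '[{"tx":0.8,"ty":0.3},{"tx":0.98,"ty":0.4},{"tx":0.98,"ty":0.4},{"tx":0.98,"ty":0.4},{"tx":0.98,"ty":0.4},{"tx":0.98,"ty":0.4},{"tx":0.98,"ty":0.4},{"tx":0.98,"ty":0.4},{"tx":0.98,"ty":0.4},{"tx":0.98,"ty":0.4},{"tx":0.98,"ty":0.4},{}]'
```

```text
invalid input
invalid input
```

```bash
python3 -m handwheel '[{"tx":0,"ty":0,"tz":0,"turn":-1},{"tx":0,"ty":0,"tz":0,"turn":-1},{"tx":0,"ty":0,"tz":0,"turn":-1},{"tx":0,"ty":0,"tz":0,"turn":-1},{"tx":0,"ty":0,"tz":0,"turn":-1},{"tx":0,"ty":0,"tz":0,"turn":-1},{"tx":0,"ty":0,"tz":0,"turn":-1},{"tx":0,"ty":0,"tz":0,"turn":-1},{"tx":0,"ty":0,"tz":0,"turn":-0.5}]' 1 30
```

```text
time: 2.02
eef_pos: [0.247, -0.4914, 0.2387]
orientation: [-180.0, -0.0, 85.3]
wrist_force: [0.6, 0.2, -1.1]
finger_gap: 0.011
gripper_force: 0.0
```

```bash
python3 -m handwheel '[{"tx":0.8,"ty":0.3,"tz":0,"turn":0},{"tx":0.98,"ty":0.4,"tz":0,"turn":0},{"tx":0.98,"ty":0.4,"tz":0,"turn":0},{"tx":0.98,"ty":0.4,"tz":0,"turn":0},{"tx":0.98,"ty":0.4,"tz":0,"turn":0},{"tx":0.98,"ty":0.4,"tz":0,"turn":0},{"tx":0.98,"ty":0.4,"tz":0,"turn":0},{"tx":0.98,"ty":0.4,"tz":0,"turn":0},{"tx":0.98,"ty":0.4,"tz":0,"turn":0},{"tx":0.98,"ty":0.4,"tz":0,"turn":0},{"tx":0.7,"ty":0.3,"tz":0,"turn":0},{"tx":0,"ty":0,"tz":0,"turn":0}]'
```

```text
time: 3.52
eef_pos: [0.4499, -0.0931, 0.2388]
orientation: [180.0, -0.0, 85.3]
wrist_force: [0.6, 0.2, -0.3]
finger_gap: 0.009
gripper_force: 0.0
```

```bash
cat > w.py <<'E'
from h import *
import sys,os
from scipy.spatial.transform import Rotation as Ro
def shot(tag):
    s=r.get_state();f=viewer.grab_frame("wrist");cv2.imwrite(f"pics/w{tag}.png",f["pixels"])
    T=np.eye(4);T[:3,:3]=Ro.from_euler("xyz",s["orientation"],degrees=True).as_matrix();T[:3,3]=s["eef_pos"]
    M=T@np.array(f["T_tool_cam"]);print(tag,np.round(s["eef_pos"],4),s["time"])
    h=cv2.cvtColor(f["pixels"],cv2.COLOR_BGR2HSV)
    m=((h[...,0]>7)&(h[...,0]<20)&(h[...,1]>150)&(h[...,2]>70)).astype(np.uint8)
    k,l,st,c=cv2.connectedComponentsWithStats(m)
    if k>1:
        i=1+np.argmax(st[1:,4]);print(st[i],c[i])
        d=M[:3,:3]@np.linalg.inv(f["K"])@[*c[i],1];d/=np.linalg.norm(d)
        print("z=.05:",M[:3,3]+d*(.05-M[2,3])/d[2]);np.savez(f"pics/w{tag}.npz",C=M[:3,3],d=d)
    for o in outline_of("pad_top",f)[:2]: print(o["conf"],o["box"])
shot(sys.argv[1])
fs=[np.load(f"pics/w{t}.npz") for t in "123456" if os.path.exists(f"pics/w{t}.npz")]
if len(fs)>1:
    P=[np.eye(3)-np.outer(q["d"],q["d"]) for q in fs];print("tri",np.linalg.solve(sum(P),sum(p@q["C"] for p,q in zip(P,fs))))
E
python3 w.py 1
python3 -m handwheel '[{"tx":0.9,"ty":0.4,"tz":0,"turn":0},{"tx":0.9,"ty":0.4,"tz":0,"turn":0},{"tx":0.9,"ty":0.4,"tz":0,"turn":0},{"tx":0.9,"ty":0.44,"tz":0,"turn":0},{"tx":0.8,"ty":0,"tz":0.5,"turn":0},{"tx":0,"ty":0,"tz":0.5,"turn":0},{"tx":0,"ty":0,"tz":0,"turn":0},{"tx":0,"ty":0,"tz":0,"turn":0}]'
python3 w.py 2
```

```text
1 [ 0.4499 -0.0931  0.2388] 3.525
[ 293    0   53   35 1801] [318.38200999  16.83287063]
z=.05: [0.52841181 0.06341273 0.05      ]
0.73 [289.3, 0.0, 54.7, 35.1]
0.42 [221.1, 0.0, 9.6, 56.7]
time: 4.62
eef_pos: [0.5302, 0.0744, 0.1996]
orientation: [179.9, 0.0, 85.0]
wrist_force: [-0.3, -0.0, -0.1]
finger_gap: 0.001
gripper_force: 0.0
2 [0.5302 0.0744 0.1996] 4.625
[ 228  166   51   41 2051] [252.85568016 185.75524135]
z=.05: [0.52959085 0.07151659 0.05      ]
0.92 [227.8, 167.4, 48.2, 42.9]
tri [0.53039393 0.06746667 0.03599305]
```

View pics/w2.png

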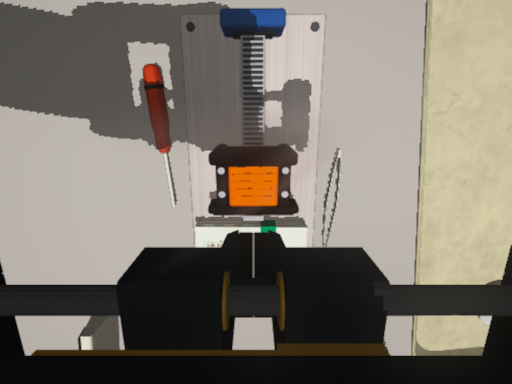

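The wrist view shows the pad whole at (253,186), square to the image, with the wall above it. Its position at z = 50 mm matches the top view to under 1 mm. (Shot 1 clipped the pad, so I'm dropping that triangulation.) The TCP is 3 mm on the wall side of the pad centre, so I'll descend.

```bash
python3 -m handwheel '[{"tx":0,"ty":0,"tz":0.8,"turn":0},{"tx":0,"ty":0,"tz":0.9,"turn":0},{"tx":0,"ty":0,"tz":0.9,"turn":0},{"tx":0,"ty":0,"tz":0.6,"turn":0},{"tx":0,"ty":0,"tz":0.3,"turn":0},{"tx":0,"ty":0,"tz":0,"turn":0},{"tx":0,"ty":0,"tz":0,"turn":0}]'
python3 -m handwheel '[{"tx":0,"ty":0,"tz":0.1,"turn":0},{"tx":0,"ty":0,"tz":0.05,"turn":0},{"tx":0,"ty":0,"tz":0.05,"turn":0},{"tx":0,"ty":0,"tz":0,"turn":0},{"tx":0,"ty":0,"tz":0,"turn":0}]'
```

```text
time: 5.6
eef_pos: [0.5304, 0.0754, 0.0598]
orientation: [179.9, -0.0, 85.1]
wrist_force: [0.2, 0.2, -0.0]
finger_gap: 0.009
gripper_force: 0.0
time: 6.22
eef_pos: [0.5298, 0.0754, 0.0508]
orientation: [180.0, 0.0, 85.1]
wrist_force: [0.2, 1.3, 0.8]
finger_gap: 0.004
gripper_force: 0.0
```

```bash
python3 -m handwheel '[{"tx":0,"ty":0,"tz":0.05,"turn":0},{"tx":0,"ty":0,"tz":0.05,"turn":0},{"tx":0,"ty":0,"tz":0,"turn":0}]'
python3 -m handwheel '[{"tx":0,"ty":0,"tz":0.05,"turn":0},{"tx":0,"ty":0,"tz":0.04,"turn":0},{"tx":0,"ty":0,"tz":0,"turn":0},{"tx":0,"ty":0,"tz":0,"turn":0}]'
```

```text
time: 6.6
eef_pos: [0.5299, 0.0755, 0.0472]
orientation: [180.0, -0.0, 85.1]
wrist_force: [-2.0, 0.6, 6.4]
finger_gap: -0.001
gripper_force: 3.1
time: 7.1
eef_pos: [0.5299, 0.0755, 0.0437]
orientation: [180.0, -0.0, 85.1]
wrist_force: [-1.5, 0.2, 7.7]
finger_gap: 0.007
gripper_force: 3.6
```

```bash
python3 -m handwheel '[{"tx":0,"ty":0,"tz":0.04,"turn":0},{"tx":0,"ty":0,"tz":0.02,"turn":0},{"tx":0,"ty":0,"tz":0,"turn":0}]'
python3 -m handwheel '[{"tx":0.1,"ty":0,"tz":0,"turn":0},{"tx":0.1,"ty":0,"tz":0,"turn":0},{"tx":0.1,"ty":0,"tz":0,"turn":0},{"tx":0.1,"ty":0,"tz":0,"turn":0},{"tx":0,"ty":0,"tz":0,"turn":0}]'
```

```text
time: 7.48
eef_pos: [0.53, 0.0755, 0.0423]
orientation: [179.9, 0.0, 85.1]
wrist_force: [-4.9, 0.3, 17.2]
finger_gap: 0.002
gripper_force: 8.6
time: 8.1
eef_pos: [0.5314, 0.0918, 0.0423]
orientation: [179.9, -0.0, 85.2]
wrist_force: [-4.8, 2.5, 17.2]
finger_gap: 0.003
gripper_force: 8.5
```

```bash
python3 -m handwheel '[{"tx":0.15,"ty":0,"tz":0,"turn":0},{"tx":0.2,"ty":0,"tz":0,"turn":0},{"tx":0.2,"ty":0,"tz":0,"turn":0},{"tx":0.2,"ty":0,"tz":0,"turn":0},{"tx":0.2,"ty":0,"tz":0,"turn":0},{"tx":0.2,"ty":0,"tz":0,"turn":0},{"tx":0.2,"ty":0,"tz":0,"turn":0},{"tx":0.2,"ty":0,"tz":0,"turn":0},{"tx":0.2,"ty":0,"tz":0,"turn":0},{"tx":0.15,"ty":0,"tz":0,"turn":0},{"tx":0,"ty":0,"tz":0,"turn":0}]'
python3 w.py 7
```

```text
time: 9.48
eef_pos: [0.5378, 0.1678, 0.0424]
orientation: [179.9, -0.0, 85.2]
wrist_force: [-4.8, 2.1, 15.7]
finger_gap: 0.006
gripper_force: 7.9
7 [0.5378 0.1678 0.0424] 9.475
[215 344  98  12 465] [270.02580645 351.23870968]
z=.05: [0.54177275 0.10565864 0.05      ]
0.78 [205.9, 240.5, 93.5, 9.1]
tri [0.53039393 0.06746667 0.03599305]
```

View pics/w7.png

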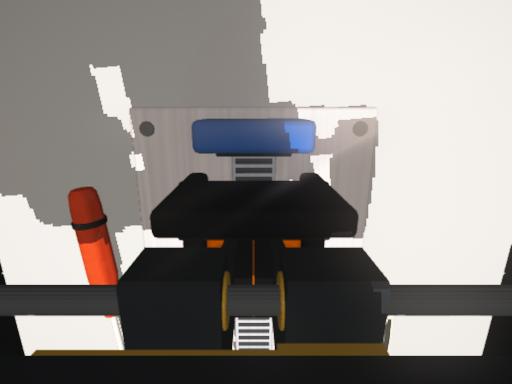

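The view shows the stop travelling with the fingers, its wall at about row 210 and the end stop ahead of it at row 135. I'll continue in smaller steps until the force rises.

```bash
python3 -m handwheel '[{"tx":0.1,"ty":0,"tz":0,"turn":0},{"tx":0.1,"ty":0,"tz":0,"turn":0},{"tx":0.1,"ty":0,"tz":0,"turn":0},{"tx":0.1,"ty":0,"tz":0,"turn":0},{"tx":0.05,"ty":0,"tz":0,"turn":0},{"tx":0,"ty":0,"tz":0,"turn":0}]'
python3 -m handwheel '[{"tx":0.08,"ty":0,"tz":0,"turn":0},{"tx":0.08,"ty":0,"tz":0,"turn":0},{"tx":0,"ty":0,"tz":0,"turn":0}]'
```

```text
time: 10.32
eef_pos: [0.5398, 0.1837, 0.0423]
orientation: [179.9, 0.1, 85.2]
wrist_force: [-3.0, -8.9, 14.0]
finger_gap: 0.004
gripper_force: 7.3
time: 10.7
eef_pos: [0.5408, 0.1903, 0.0423]
orientation: [179.8, 0.1, 85.2]
wrist_force: [-0.3, -8.5, 13.0]
finger_gap: 0.005
gripper_force: 6.4
```

```bash
python3 -m handwheel '[{"tx":0.08,"ty":0,"tz":0,"turn":0},{"tx":0.06,"ty":0,"tz":0,"turn":0},{"tx":0,"ty":0,"tz":0,"turn":0}]'
python3 -m handwheel '[{"tx":0.05,"ty":0,"tz":0,"turn":0},{"tx":0.05,"ty":0,"tz":0,"turn":0},{"tx":0,"ty":0,"tz":0,"turn":0}]'
```

```text
time: 11.08
eef_pos: [0.5411, 0.1926, 0.0423]
orientation: [179.9, 0.4, 85.1]
wrist_force: [-3.7, -28.6, 16.6]
finger_gap: 0.007
gripper_force: 17.4
time: 11.45
eef_pos: [0.541, 0.1927, 0.0423]
orientation: [180.0, 0.8, 85.1]
wrist_force: [-6.9, -52.4, 20.4]
finger_gap: 0.006
gripper_force: 30.9
```

It's hard against the end stop: no motion while the force climbs to 52 N. I'll ease to a light push, then lift straight up so the pad springs up while the stop is held home.

```bash
python3 -m handwheel '[{"tx":-0.08,"ty":0,"tz":0,"turn":0},{"tx":-0.08,"ty":0,"tz":0,"turn":0},{"tx":0,"ty":0,"tz":0,"turn":0}]'
python3 -m handwheel '[{"tx":0,"ty":0,"tz":-0.1,"turn":0},{"tx":0,"ty":0,"tz":-0.1,"turn":0},{"tx":0,"ty":0,"tz":-0.1,"turn":0},{"tx":0,"ty":0,"tz":0,"turn":0}]'
```

```text
time: 11.82
eef_pos: [0.5411, 0.1926, 0.0423]
orientation: [179.8, 0.2, 85.1]
wrist_force: [-0.9, -11.7, 14.1]
finger_gap: -0.0
gripper_force: 8.0
time: 12.32
eef_pos: [0.5399, 0.1927, 0.0524]
orientation: [-180.0, 0.2, 85.1]
wrist_force: [0.6, -11.0, -0.5]
finger_gap: 0.006
gripper_force: 5.7
```

Pad released (z force about 0), and the wall is still lightly held. I'll back off the wall, rise clear and look.

```bash
python3 -m handwheel '[{"tx":-0.1,"ty":0,"tz":-0.1,"turn":0},{"tx":-0.05,"ty":0,"tz":-0.2,"turn":0},{"tx":0,"ty":0,"tz":-0.5,"turn":0},{"tx":0,"ty":0,"tz":-0.9,"turn":0},{"tx":0,"ty":0,"tz":-0.9,"turn":0},{"tx":-0.6,"ty":0,"tz":-0.9,"turn":0},{"tx":-0.9,"ty":0,"tz":-0.6,"turn":0},{"tx":-0.9,"ty":0,"tz":0,"turn":0},{"tx":0,"ty":0,"tz":0,"turn":0},{"tx":0,"ty":0,"tz":0,"turn":0}]'
python3 w.py 8
python3 - <<'E'
from h import *
f=viewer.grab_frame("top");cv2.imwrite("pics/top1.png",f["pixels"])
g=viewer.grab_frame("scene");cv2.imwrite("pics/scene1.png",cv2.resize(g["pixels"][130:250,150:350],None,fx=4,fy=4,interpolation=cv2.INTER_CUBIC))
E
```

```text
time: 13.58
eef_pos: [0.5312, 0.0936, 0.2169]
orientation: [180.0, -0.0, 85.1]
wrist_force: [0.8, -0.5, 0.7]
finger_gap: 0.002
gripper_force: 0.0
8 [0.5312 0.0936 0.2169] 13.575
[ 228   76   52   47 2334] [253.81491003  98.51113967]
z=.05: [0.5387601  0.17678156 0.05      ]
0.57 [228.2, 72.3, 52.7, 53.5]
tri [0.53039393 0.06746667 0.03599305]
```

View pics/w8.png

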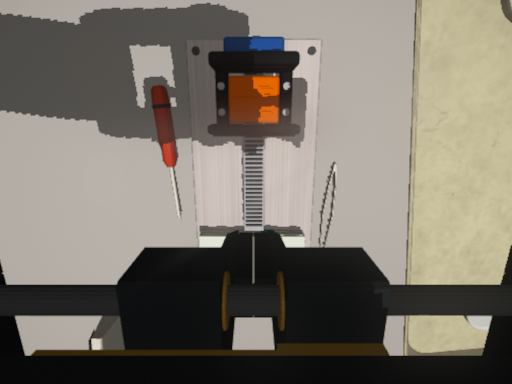

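View pics/scene1.png

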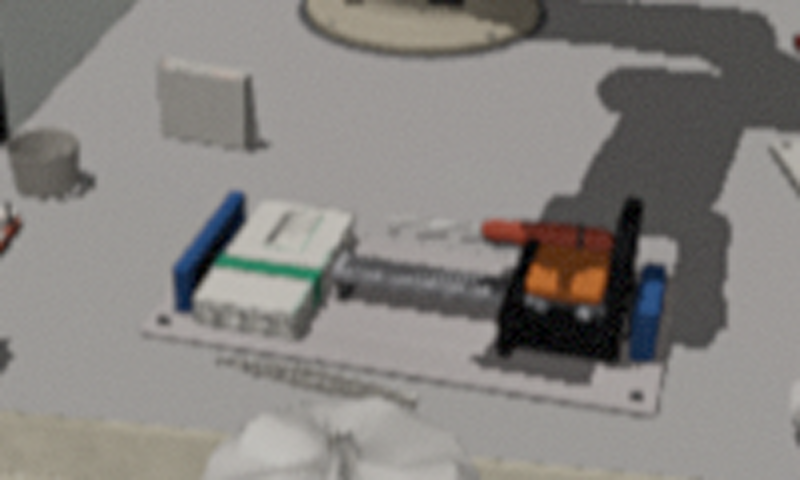

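The stop is at the end stop and the pad reads up, but the scene picture shows a thin gap between wall (618,358) and end stop (632,358). I'll measure it before handing in.

```bash
python3 - <<'E'
from h import *
q=np.load("pics/w8.npz");print(q["C"],q["d"])
f=viewer.grab_frame("wrist");print(np.round(f["T_tool_cam"],3).tolist(),np.round(f["K"],1).tolist())
g=np.load("pics/top0.npz");t1=viewer.grab_frame("top")
h=cv2.cvtColor(t1["pixels"],cv2.COLOR_BGR2HSV);m=((h[...,0]>7)&(h[...,0]<20)&(h[...,1]>150)&(h[...,2]>70)).astype(np.uint8)
k,l,st,c=cv2.connectedComponentsWithStats(m);print([(s,cc) for s,cc in zip(st,c) if 60<s[4]<2000])
# predicted pixels in top0 for hypotheses: endstop front edge top if face at given y
E
python3 -m handwheel '[{"tx":0.9,"ty":0,"tz":0,"turn":0},{"tx":0.7,"ty":0,"tz":0,"turn":0},{"tx":0,"ty":0,"tz":0,"turn":0},{"tx":0,"ty":0,"tz":0,"turn":0}]'
cat > m.py <<'E'
from h import *
from scipy.spatial.transform import Rotation as Ro
s=r.get_state();f=viewer.grab_frame("wrist")
T=np.eye(4);T[:3,:3]=Ro.from_euler("xyz",s["orientation"],degrees=True).as_matrix();T[:3,3]=s["eef_pos"]
M=T@np.array(f["T_tool_cam"]);W=np.linalg.inv(M);K=np.array(f["K"]);print("cam",M[:3,3])
im=f["pixels"];h=cv2.cvtColor(im,cv2.COLOR_BGR2HSV)
b=((h[...,0]>100)&(h[...,0]<130)&(h[...,1]>120)).astype(np.uint8);k,l,st,c=cv2.connectedComponentsWithStats(b)
print("blue",[x.tolist() for x in st[1:] if x[4]>100])
o=((h[...,0]>7)&(h[...,0]<20)&(h[...,1]>150)).astype(np.uint8);k,l,st,c=cv2.connectedComponentsWithStats(o)
i=1+np.argmax(st[1:,4]);d=M[:3,:3]@np.linalg.inv(K)@[*c[i],1];P=M[:3,3]+d*(.05-M[2,3])/d[2];print("pad",P,st[i])
a=np.radians(-4.8);ex=np.array([np.cos(a),np.sin(a),0]);ey=np.array([-np.sin(a),np.cos(a),0])
def pr(x,y,z):
    X=P+ex*x+ey*y;X[2]=z;p=K@(W@[*X,1])[:3];return np.round(p[:2]/p[2],1)
for y,z in((27,.085),(39,.085),(39,.046),(39,.006),(47,.046)):
    print("pad+%d z%.3f"%(y,z),pr(0,y/1000,z),pr(.03,y/1000,z))
cv2.imwrite("pics/gap.png",cv2.resize(im[20:320,100:400],None,fx=2,fy=2,interpolation=cv2.INTER_CUBIC))
E
python3 m.py
```

```text
[0.53637632 0.16470789 0.36259891] [ 0.00761978  0.0385936  -0.99922594]
[[0.0, -0.961, -0.278, 0.071], [1.0, -0.0, 0.002, -0.001], [-0.002, -0.278, 0.961, -0.146], [0.0, 0.0, 0.0, 1.0]] [[294.2, 0.0, 253.0], [0.0, 294.2, 196.1], [0.0, 0.0, 1.0]]
[]
time: 14.38
eef_pos: [0.5366, 0.1564, 0.2166]
orientation: [-180.0, 0.0, 85.1]
wrist_force: [0.1, 0.3, -0.4]
finger_gap: 0.006
gripper_force: 0.0
cam [0.5418542  0.22756748 0.36227806]
blue [[258, 105, 24, 12, 247], [232, 326, 43, 16, 577]]
pad [0.53838388 0.17680735 0.05      ] [ 229  140   49   42 2017]
pad+27 z0.085 [253.5 137.7] [285.8 137.6]
pad+39 z0.085 [253.5 124.4] [286.2 124.3]
pad+39 z0.046 [253.3 122.7] [282.1 122.7]
pad+39 z0.006 [253.3 121.4] [278.8 121.4]
pad+47 z0.046 [253.3 114.8] [282.3 114.8]
```

View pics/gap.png

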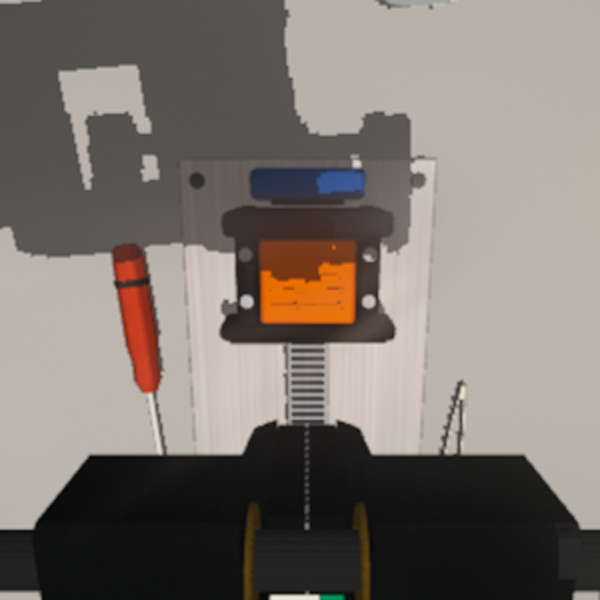

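The last crop shows the wall's back (row 208) meeting the end stop's dark bumper (rows 200–205). Any remaining gap is about 1 mm or less, well under one 7 mm tooth, and the push was blocked at 52 N with the pad fully down. So the stop is home. The pad is up, the bystanders haven't moved, and the arm is clear.

```bash
python3 -c "
from rig import ticket
print(ticket.close_job())"
```

```text
the job is handed in; nothing more can be done
None
```

The sliding stop was pushed home against the end stop and the pad let spring up to lock it; the pack and bystanders looked untouched, and the job was handed in after about 14.5 s of robot time, with no verdict returned.

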